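Pop the sample tray and trap it half-way

ROBOT

A 6-joint arm with a two-finger parallel gripper is mounted at the origin on the work surface. World frame = base frame: x ahead of the robot, y to its left, z up, the work surface at z = 0. Lengths are in m, angles in rad, forces in N, time in s.
With the tool pointing down it reaches from about 0.225 to 0.875 m from the base axis. Payload 3.4 kg.
Tool frame: the origin (TCP) lies between the finger pads; the fingertips stand 8 mm ahead of it and the grasp point (between the pads) lies 11 mm behind it; z points along the fingers, x is the direction in which the jaws open and shut, and the axes are right-handed (so a half turn about z gives the same grasp; the last joint's range is limited). The gripper opens to 85 mm and grips with 20 to 120 N. Pads are 22 mm wide; open, the fingers measure 114 mm over their backs; the gripper's body (76 mm by 85 mm) begins 54 mm behind the grasp point. The pads swing forward as they close: fully open they stand 13 mm farther back than shut.
Start: joints at [-1.24, 0.276, 1.505, -0, 1.361, -0.121], TCP at [0.251, -0.517, 0.239] pointing down, gripper open.
Joint ranges: [-2.89, 2.89], [-0.75, 2.08], [0.22, 2.7], [-1.18, 4.32], [0.11, 2.71], [-2.7, 2.7]. Speed limits (rad/s): [2.57, 2.57, 3.14, 3.14, 3.14, 3.14].

INTERFACE

Orientations are given as a unit quaternion [x, y, z, w].
In Python, from station import ctrl, imaging, job_done gives the robot as it stands. The module is installed in compiled form; this text tells all that it offers.
- The arm moves only by the tool apply_moves, never from a script. Its argument "series" is a list of rows, each a list of 7 numbers: the finger opening in m, from 0 to 0.0854, then the shift along the tool's x, y, z in m, then the turn, a rotation vector about the tool's x, y, z in rad. In form: [[gripper, x, y, z, ax, ay, az], ...]. A call has exactly 8 rows; each row shifts and turns the pose as measured when the row begins, along the tool's axes as they then stand; what a row does not reach is not made up. A row lasts 1/12 s, in which the tool goes at most 41.7 mm and 7.16 degrees, less where a joint would pass 70% of its speed; a pose out of reach is approached as far as the arm can. A call with a gripper value outside its range is refused whole. The fingers move at their own pace and stop on an object; the grip force is fixed at half the most. Time passes only in rows, so rows that do not move let the fingers close, or fill a call up. It gives the time, the measured TCP pose, the force and the opening at its end, in the units of the state.
- ctrl.observe(): the state, without advancing time (a new reading comes with each control period).
- imaging.read_camera(name): name is "side" or "top"; returns the picture (384x512x3 uint8, red, green, blue); there is no depth.
- imaging.calibration(name): a dict with "K" (3x3 intrinsics, pixels), "pose" (4x4, takes a point from camera to world coordinates). Camera axes: x right, y down, z forward; pixel columns grow to the right and rows downward; lengths in m; the calibration is good to about 2 mm. A picture is of the moment at which its call begins. calibration takes no time and is no camera call.
- job_done(): hands the job in, once; it reports no verdict.
Trained networks look in the newest picture that a camera, given by its name, has taken for a name from the list of things; names that differ only in an ending like _2 or _b are one class to them, and where a whole thing is asked for, a point or a joint stands for the part that bears it (a point fixed in the world has none). Each returns a list of dicts, best first, with "p" (0 to 1); they miss things now and then, are a little off and sometimes report something else, mostly with a low value. They report only what shows in the picture. A call takes as long as a camera call. They do not tell look-alikes from the thing itself.
- imaging.find_in(camera, name): "extent" ([left, top, right, bottom] in pixels, round what is visible of it).
- imaging.place_of(camera, name): "xy" ([column, row] in pixels: a listed point, or the origin of a listed thing).
The state is a dict: "time": time; "qpos": joint angles; "joint_vel": joint speeds; "joint_efforts": joint torques, N m; "eef_pos": TCP position; "tcp_rot": TCP orientation; "ft_force": force on the tool from outside, world axes, zero at the start; "wrist_torque": the same for the moment, N m; "finger_gap": finger opening in m.
Only numpy, scipy, OpenCV 4.12 (cv2) and the standard library are available. Lean on these libraries where they do the work, as an engineer would, in place of code of your own. Each camera call takes 0.05 s, during which the arm holds its last target.

TASK

At the wider of the two sample docks, press the black spring ejector plate down with one fingertip so that the wooden sample tray pops out, and stop the sliding tray with the other finger while it is partly out (at least a finger's width), before it runs out to its end stop. Only touch, gently: grip nothing, leave the narrower dock shut and everything else on the table where it is. Finish while holding: one fingertip still keeping the ejector down, the other finger against the tray's front board, and the tray standing still.

Things in the scene. Friction and masses are not known exactly. Their poses are not given: they have to be found in the camera images.
- dock_wide: the wider sample dock, an aluminium box bolted to the table, 110 mm deep (x), 110 mm wide (y), flat top 45 mm high. Origin: centre of its underside. Its open front, with the tray, faces its own -x axis
- wide_plate (a point): centre of the top face of the wide dock's black ejector plate, 32 mm along the dock's x by 44 mm along y, on top of the dock 32 mm in front of (dock's -x) the dock's centre; its top is 57 mm above the table when up. It moves with the plate; its axes are the dock's
- wide_board (a point): middle of the top edge, outer face, of the wide tray's upright wooden front board: 108 mm wide, 8 mm thick, from 3 to 70 mm above the table. With the tray in, this point lies 65 mm in front (dock's -x) of the dock's centre, 33 mm in front of the plate's centre. It moves with the tray; its axes are the dock's
- wide_ejector (a joint): how far the wide dock's ejector plate is pressed down: 0 up, 0.011 m fully down (plate top then 46 mm above the table). Spring-loaded: 1.2 N to start it, about 4.5 N fully down; it rises again when let go. The catch frees the tray once it is down about 6 mm
- wide_tray (a joint): how far the wide dock's tray has slid out along the dock's own -x axis: 0 fully in, 0.095 m at the end stop. Held by a catch until the ejector is pressed; then a damped spring pushes it out by itself at about 50 to 80 mm/s with 2 to 4 N, so it is at the end stop in under 2 s unless something stands in its way. A finger waiting in front of the board stops it
- dock_narrow: the narrower dock, same build, to be left shut, bolted to the table, 110 mm deep (x), 66 mm wide (y), flat top 45 mm high. Origin: centre of its underside. Its open front, with the tray, faces its own -x axis
- narrow_ejector (a joint): how far the narrow dock's ejector plate is pressed down: 0 up, 0.011 m fully down (plate top then 46 mm above the table). Spring-loaded: 1.2 N to start it, about 4.5 N fully down; it rises again when let go. The catch frees the tray once it is down about 6 mm
- narrow_tray (a joint): how far the narrow dock's tray has slid out along the dock's own -x axis: 0 fully in, 0.095 m at the end stop. To be left in
- jar: small glass jar with a steel cap, 36 mm across, 70 mm high; a bystander standing between the docks
- weight: brass balance weight, 32 mm across, 46 mm high; a bystander in front of the docks
- spare_tray: empty loose wooden sample tray, 110 x 90 x 30 mm; a bystander right of the docks
- bowl: steel bowl, 120 mm across, 50 mm high; a bystander left of the docks
- brush: hand brush lying on the table; a bystander
- cup: aluminium cup, 64 mm across, 75 mm high; a bystander behind the docks
- spoon: steel spoon lying on the table; a bystander
Things that resemble listed ones, but are neither listed nor needed, are in the scene too. Leave any orange or yellow look-alike of the dock_narrow alone.

How it is judged:
By the outcome, as a careful person would: the job done as asked, in the order asked, and still so for the second after the job is handed in, while the arm keeps its last pose, push and grip.
It also fails if it takes over 40 s, if anything falls off the work surface, if the arm or the gripper's body presses on something with over 40 N, if the wrist force passes 120 N, or if a joint passes its speed limit or range.

## Working session

There is one attempt and no reset: what is moved stays moved. The work goes in short steps, Python scripts to look and compute and a tool call to move; the robot and the scene stay as the last step left them, time stands still between calls to the robot, and variables do not carry over. Pictures are saved under pics/ and viewed, and the job is handed in when it is done.

Besides the shell and the picture viewer there is one more tool, called after ">>>" by a JSON object that holds its "fn" and its "kwargs". apply_moves: Moves the arm, as the interface text tells. Its arguments: {"type":"object","properties":{"series":{"type":"array","items":{"type":"array","items":{"type":"number"}}}},"required":["series"]}

```bash
mkdir -p pics
cat > h.py <<'E'
import numpy as np, cv2
from station import ctrl, imaging
def ray(cam,uv,z):
    c=imaging.calibration(cam);K=np.array(c['K']);T=np.array(c['pose'])
    d=T[:3,:3]@np.linalg.solve(K,[uv[0],uv[1],1]);o=T[:3,3]
    return o+d*(z-o[2])/d[2]
def proj(cam,p):
    c=imaging.calibration(cam);K=np.array(c['K']);T=np.array(c['pose'])
    q=K@(T[:3,:3].T@(np.array(p)-T[:3,3]));return q[:2]/q[2]
def snap(cam,n):
    im=imaging.read_camera(cam);cv2.imwrite(f'pics/{n}.png',im[:,:,::-1]);return im
E
python3 - <<'E'
from h import *
for c in('top','side'):
    im=snap(c,c+'0')
    print(c,imaging.calibration(c))
    for n,z in(('dock_wide',0),('wide_plate',.057),('wide_board',.07),('dock_narrow',0),('jar',0),('weight',0)):
        for d in imaging.place_of(c,n)[:3]: print(n,d,ray(c,d['xy'],z).round(3))
print(ctrl.observe())
E
```

```text
top {'K': array([[351.85085418,   0.        , 254.89177783],
       [  0.        , 351.85085418, 190.38783098],
       [  0.        ,   0.        ,   1.        ]]), 'pose': array([[ 0.02680363, -0.99653784,  0.07870127,  0.43947623],
       [-0.99963282, -0.02640732,  0.00607221, -0.06530312],
       [-0.0039729 , -0.07883513, -0.99687975,  1.46347868],
       [ 0.        ,  0.        ,  0.        ,  1.        ]])}
dock_wide {'xy': [198.7, 175.9], 'p': 0.96} [0.61  0.181 0.   ]
wide_plate {'xy': [191.3, 181.9], 'p': 0.46} [0.578 0.2   0.057]
wide_board {'xy': [191.2, 189.0], 'p': 0.43} [0.548 0.197 0.07 ]
dock_narrow {'xy': [378.2, 247.1], 'p': 0.8} [ 0.334 -0.57   0.   ]
dock_narrow {'xy': [286.4, 175.7], 'p': 0.72} [ 0.62  -0.187  0.   ]
dock_narrow {'xy': [219.1, 244.2], 'p': 0.71} [0.329 0.085 0.   ]
jar {'xy': [240.1, 176.2], 'p': 0.55} [0.613 0.007 0.   ]
weight {'xy': [240.8, 226.3], 'p': 0.58} [ 0.404 -0.002  0.   ]
side {'K': array([[473.81050759,   0.        , 267.03526381],
       [  0.        , 473.81050759, 192.29158595],
       [  0.        ,   0.        ,   1.        ]
[... 767 characters left out ...]
.031  0.   ]
{'time': 0.7, 'qpos': array([-1.23998759e+00,  2.75832534e-01,  1.50488345e+00,  2.56136582e-05,
        1.36067375e+00, -1.21016200e-01]), 'joint_vel': array([ 0.00096266, -0.00130318,  0.00047785,  0.00061493,  0.00035602,
       -0.00022965]), 'joint_efforts': array([ 2.11144848e-04, -4.16502571e+01, -2.46051729e+01, -1.23859222e-04,
       -1.13109418e-04,  1.24591665e-05]), 'eef_pos': array([ 0.25105885, -0.51734405,  0.23937313]), 'tcp_rot': array([ 8.47526770e-01, -5.30752639e-01,  8.67395969e-05,  5.41000945e-05]), 'ft_force': array([ 0.82109613, -0.33795332,  1.00974496]), 'wrist_torque': array([ 0.00653931, -0.04844495,  0.00994283]), 'finger_gap': 0.08546333759261701}
```

Run:
```python
import cv2
a=cv2.imread('pics/top0.png');b=cv2.imread('pics/side0.png')
cv2.imwrite('pics/topc.png',cv2.resize(a[120:280,130:340],None,fx=3.7,fy=3.7,interpolation=2))
cv2.imwrite('pics/sidec.png',cv2.resize(b[150:330,130:350],None,fx=3.3,fy=3.3,interpolation=2))
```

```text
(no output)
```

View pics/topc.png

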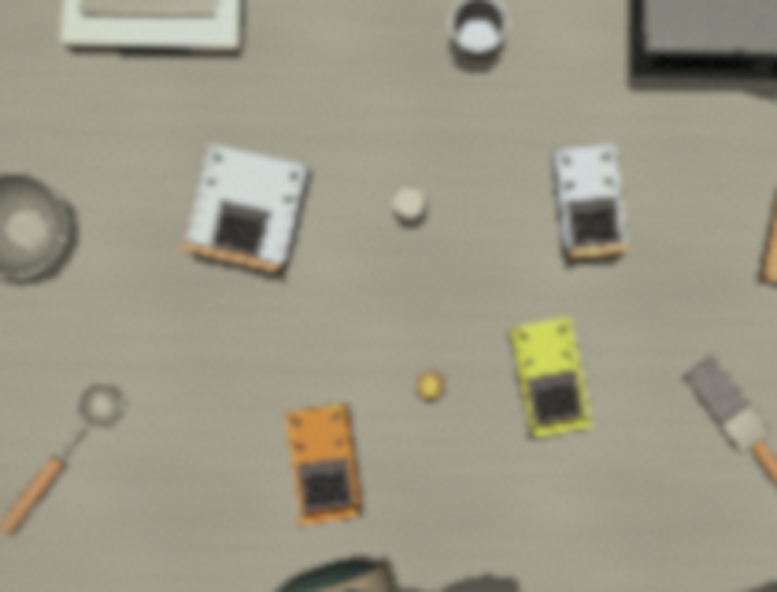

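View pics/sidec.png

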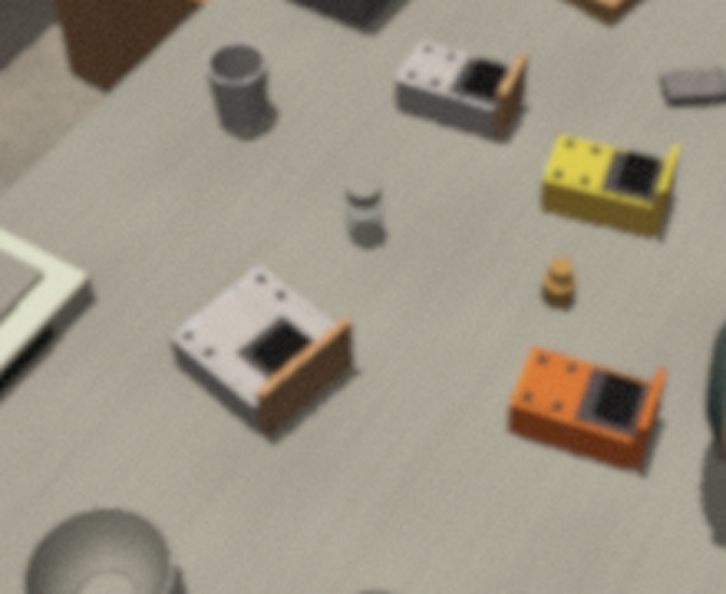

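View pics/top0.png

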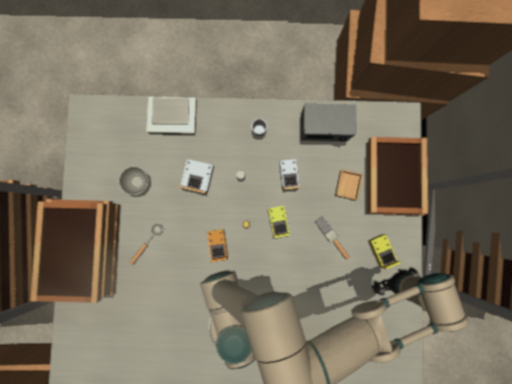

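The wide dock is the white one, at about (197,176) in the top view. Its board faces the robot and is turned a little to the left. The narrow white dock is at (288,174), and the orange and yellow ones are look-alikes. Next I'll fit the wide dock's pose from its corners.

Run:
```python
from h import *
from scipy.optimize import least_squares
t=lambda x,y:(x/3.7+130-.4,y/3.7+120-.4)
s=lambda x,y:(x/3.3+130-.4,y/3.3+150-.4)
# dock frame points
P=[('top',t(210,147),(.055,.055,.045)),('top',t(307,165),(.055,-.055,.045)),
('top',t(184,247),(-.065,.054,.07)),('top',t(278,270),(-.065,-.054,.07)),('top',t(241,229),(-.032,0,.057)),
('side',s(260,268),(.055,-.055,.045)),('side',s(173,341),(.055,.055,.045)),
('side',s(350,319),(-.065,-.054,.07)),('side',s(262,395),(-.065,.054,.07)),('side',s(278,347),(-.032,0,.057)),
('top',(191.3,181.9),(-.032,0,.057)),('top',(191.2,189),(-.065,0,.07)),('side',(215.4,256.5),(-.032,0,.057)),('side',(222.6,259.2),(-.065,0,.07))]
def w(q,p):
    c,s_=np.cos(q[2]),np.sin(q[2]);return [q[0]+c*p[0]-s_*p[1],q[1]+s_*p[0]+c*p[1],p[2]]
f=lambda q:np.concatenate([proj(c,w(q,p))-uv for c,uv,p in P])
r=least_squares(f,[.6,.18,-.2],loss='soft_l1');q=r.x
print(q,np.degrees(q[2]));print(f(q).reshape(-1,2).round(1))
print(w(q,(-.032,0,.057)),w(q,(-.065,0,.07)))
for c in('top','side'):
    im=cv2.imread(f'pics/{c}0.png');k=5
    o=(160,140) if c=='top' else(165,215)
    im=cv2.resize(im[o[1]:o[1]+90,o[0]:o[0]+90],None,fx=k,fy=k,interpolation=2)
    def poly(a):
        pts=np.array([(proj(c,w(q,p))-o+.5)*k for p in a]).astype(int);cv2.polylines(im,[pts],True,(0,0,255),1)
    poly([(a,b,.045) for a,b in((.055,.055),(.055,-.055),(-.055,-.055),(-.055,.055))])
    poly([(-.065,b,z) for b,z in((.054,.07),(-.054,.07),(-.054,.003),(.054,.003))])
    poly([(-.032+a,b,.057) for a,b in((.016,.022),(.016,-.022),(-.016,-.022),(-.016,.022))])
    cv2.imwrite(f'pics/ov_{c}.png',im)
a=cv2.imread('pics/ov_top.png');b=cv2.imread('pics/ov_side.png');cv2.imwrite('pics/ov.png',cv2.resize(np.hstack([a,b]),None,fx=.88,fy=.88))
```

```text
[ 0.60864113  0.18432312 -0.18864695] -10.80867403715536
[[-0.5 -0.5]
 [-0.4  0.3]
 [-1.4  0.6]
 [-0.3  0.2]
 [-1.1  0.7]
 [-0.4 -0.7]
 [-1.4 -1. ]
 [ 0.3  0.3]
 [-0.2  0.6]
 [ 1.  -0.4]
 [ 2.3  0.2]
 [-0.   0.9]
 [-0.6 -2.1]
 [ 0.1 -1.2]]
[np.float64(0.577208849169348), np.float64(0.1903240804120396), 0.057] [np.float64(0.5447943064025924), np.float64(0.19651257111835665), 0.07]
```

View pics/ov.png

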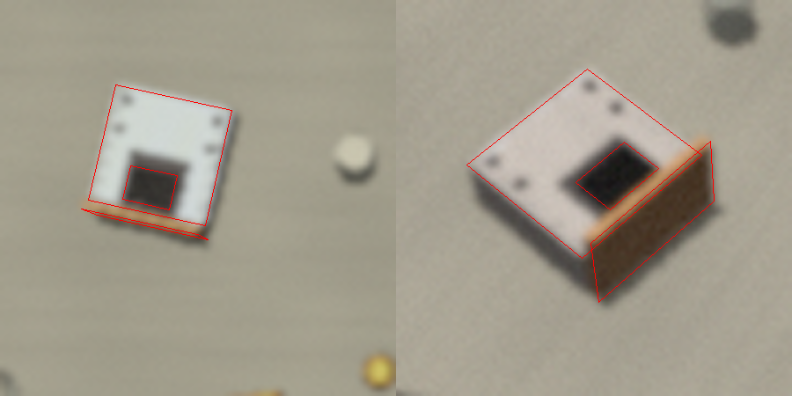

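```bash
cat > plan.py <<'E'
import sys
from h import *
from scipy.spatial.transform import Rotation as R
def plan(tgt,yaw,step=.04,g=.075,ds=4.):
    s=ctrl.observe();p=np.array(s['eef_pos']);r=R.from_quat(s['tcp_rot'])
    rt=R.from_euler('z',yaw)*R.from_euler('x',np.pi)
    d=np.array(tgt)-p; rv=(r.inv()*rt).as_rotvec()
    n=max(np.linalg.norm(d)/step,np.degrees(np.linalg.norm(rv))/ds,1)
    print('t',s['time'],'p',p.round(4),'d',d.round(4),'rv',rv.round(3),'n',n, 'F',s['ft_force'].round(2),'gap',s['finger_gap'])
    n=int(np.ceil(n)); rows=[]
    for k in range(min(n,8)):
        loc=r.inv().apply(d/n);rows.append([g]+[float(v) for v in loc.round(4)]+[float(v) for v in (rv/n).round(4)])
        r=r*R.from_rotvec(rv/n)
    for x in rows:print(x)
if __name__=='__main__':
    a=[float(v) for v in sys.argv[1:]];plan(a[:3],a[3],*a[4:])
E
python3 plan.py .5345 .1987 .2 -.192
```

```text
t 0.7 p [ 0.2511 -0.5173  0.2394] d [ 0.2834  0.716  -0.0394] rv [ 0.    -0.    -0.927] n 19.277710846904217 F [ 0.82 -0.34  1.01] gap 0.08546333759261701
[0.075, -0.026, -0.0284, 0.002, 0.0, -0.0, -0.0463]
[0.075, -0.0247, -0.0296, 0.002, 0.0, -0.0, -0.0463]
[0.075, -0.0233, -0.0307, 0.002, 0.0, -0.0, -0.0463]
[0.075, -0.0218, -0.0317, 0.002, 0.0, -0.0, -0.0463]
[0.075, -0.0203, -0.0327, 0.002, 0.0, -0.0, -0.0463]
[0.075, -0.0188, -0.0336, 0.002, 0.0, -0.0, -0.0463]
[0.075, -0.0172, -0.0344, 0.002, 0.0, -0.0, -0.0463]
[0.075, -0.0156, -0.0352, 0.002, 0.0, -0.0, -0.0463]
```

>>> {"fn": "apply_moves", "kwargs": {"series": [[0.075,-0.026,-0.028,0.002,0,0,-0.046],[0.075,-0.025,-0.03,0.002,0,0,-0.046],[0.075,-0.023,-0.031,0.002,0,0,-0.046],[0.075,-0.022,-0.032,0.002,0,0,-0.046],[0.075,-0.02,-0.033,0.002,0,0,-0.046],[0.075,-0.019,-0.034,0.002,0,0,-0.046],[0.075,-0.017,-0.034,0.002,0,0,-0.046],[0.075,-0.016,-0.035,0.002,0,0,-0.046]]}}

```text
time: 1.37
eef_pos: [0.3662, -0.2292, 0.2208]
tcp_rot: [0.931, -0.365, 0.003, 0.004]
ft_force: [1.2, -0.3, 0.3]
finger_gap: 0.0748
```

```bash
python3 plan.py .5345 .1987 .2 -.192
```

```text
t 1.3667 p [ 0.3662 -0.2292  0.2208] d [ 0.1683  0.4279 -0.0208] rv [ 0.007 -0.006 -0.556] n 11.507442477725595 F [ 1.24 -0.26  0.35] gap 0.07483863556982225
[0.075, -0.014, -0.0357, 0.0015, 0.0006, -0.0005, -0.0464]
[0.075, -0.0123, -0.0363, 0.0015, 0.0006, -0.0005, -0.0464]
[0.075, -0.0106, -0.0368, 0.0015, 0.0006, -0.0005, -0.0464]
[0.075, -0.0089, -0.0373, 0.0015, 0.0006, -0.0005, -0.0464]
[0.075, -0.0072, -0.0376, 0.0016, 0.0006, -0.0005, -0.0464]
[0.075, -0.0054, -0.0379, 0.0016, 0.0006, -0.0005, -0.0464]
[0.075, -0.0037, -0.0381, 0.0016, 0.0006, -0.0005, -0.0464]
[0.075, -0.0019, -0.0383, 0.0016, 0.0006, -0.0005, -0.0464]
```

>>> {"fn": "apply_moves", "kwargs": {"series": [[0.075,-0.014,-0.036,0.001,0,0,-0.046],[0.075,-0.012,-0.036,0.001,0,0,-0.046],[0.075,-0.011,-0.037,0.001,0,0,-0.046],[0.075,-0.009,-0.037,0.001,0,0,-0.046],[0.075,-0.007,-0.038,0.001,0,0,-0.046],[0.075,-0.005,-0.038,0.001,0,0,-0.046],[0.075,-0.004,-0.038,0.001,0,0,-0.046],[0.075,-0.002,-0.038,0.001,0,0,-0.046]]}}

```text
time: 2.03
eef_pos: [0.4792, 0.072, 0.2128]
tcp_rot: [0.984, -0.18, 0.006, 0.005]
ft_force: [0.7, -0.8, -0.1]
finger_gap: 0.0749
```

```bash
python3 plan.py .5345 .1987 .16 -.192 .03
```

```text
t 2.0333 p [0.4792 0.072  0.2128] d [ 0.0553  0.1267 -0.0528] rv [ 0.008 -0.013 -0.17 ] n 4.930832559094437 F [ 0.74 -0.84 -0.07] gap 0.07494724474424248
[0.075, 0.0012, -0.0277, 0.0104, 0.0016, -0.0027, -0.0341]
[0.075, 0.0022, -0.0276, 0.0104, 0.0016, -0.0027, -0.0341]
[0.075, 0.0031, -0.0275, 0.0105, 0.0016, -0.0027, -0.0341]
[0.075, 0.0041, -0.0274, 0.0105, 0.0016, -0.0027, -0.0341]
[0.075, 0.0051, -0.0272, 0.0105, 0.0016, -0.0027, -0.0341]
```

>>> {"fn": "apply_moves", "kwargs": {"series": [[0.075,0.001,-0.028,0.01,0.0016,-0.0027,-0.034],[0.075,0.002,-0.028,0.01,0.0016,-0.0027,-0.034],[0.075,0.003,-0.0275,0.01,0.0016,-0.0027,-0.034],[0.075,0.004,-0.0275,0.01,0.0016,-0.0027,-0.034],[0.075,0.005,-0.027,0.01,0.0016,-0.0027,-0.034],[0.075,0,0,0,0,0,0],[0.075,0,0,0,0,0,0],[0.075,0,0,0,0,0,0]]}}

```text
time: 2.7
eef_pos: [0.5382, 0.2166, 0.1609]
tcp_rot: [0.996, -0.085, 0.003, -0.002]
ft_force: [-0.1, -0.0, -1.1]
finger_gap: 0.075
```

```bash
python3 plan.py .5345 .1987 .12 -.192 .01
python3 - <<'E'
from h import *
a=snap('top','t1');b=snap('side','s1')
A=cv2.resize(a[130:230,150:250],None,fx=4,fy=4,interpolation=2);B=cv2.resize(b[190:290,160:260],None,fx=4,fy=4,interpolation=2)
cv2.imwrite('pics/m1.png',np.hstack([A,B])[:,:,::-1])
E
```

```text
t 2.7 p [0.5382 0.2166 0.1609] d [-0.0037 -0.0179 -0.0409] rv [-0.005 -0.005  0.021] n 4.481148079121468 F [-0.12 -0.   -1.13] gap 0.07501277076418092
[0.075, -0.0002, 0.0037, 0.0082, -0.0009, -0.001, 0.0043]
[0.075, -0.0001, 0.0037, 0.0082, -0.0009, -0.001, 0.0043]
[0.075, -0.0001, 0.0037, 0.0082, -0.0009, -0.001, 0.0043]
[0.075, -0.0001, 0.0037, 0.0082, -0.0009, -0.001, 0.0043]
[0.075, -0.0001, 0.0037, 0.0082, -0.0009, -0.001, 0.0043]
```

View pics/m1.png

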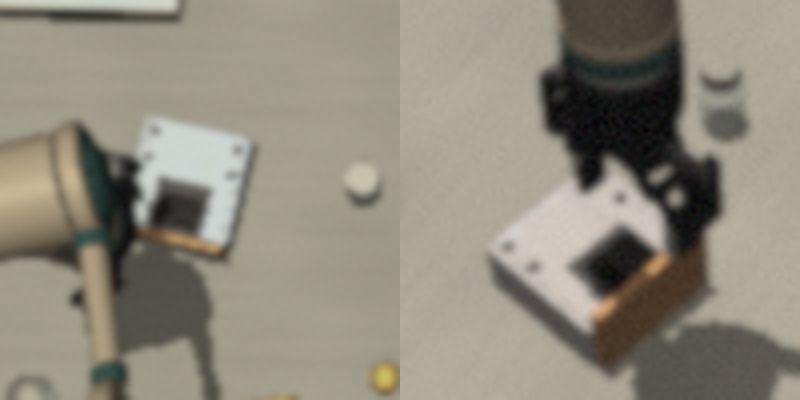

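The picture shows the gripper above the dock, shifted by parallax because it is high up. Nothing has been disturbed. I'll correct the 18 mm overshoot and then descend.

>>> {"fn": "apply_moves", "kwargs": {"series": [[0.075,0,0.004,0.008,-0.001,-0.001,0.004],[0.075,0,0.004,0.008,-0.001,-0.001,0.004],[0.075,0,0.004,0.008,-0.001,-0.001,0.004],[0.075,0,0.003,0.008,-0.001,-0.001,0.004],[0.075,0,0.003,0.006,-0.001,-0.001,0.004],[0.075,0,0,0,0,0,0],[0.075,0,0,0,0,0,0],[0.075,0,0,0,0,0,0]]}}

```text
time: 3.47
eef_pos: [0.5334, 0.1911, 0.1205]
tcp_rot: [0.995, -0.1, -0.0, 0.001]
ft_force: [-0.3, 0.5, -0.3]
finger_gap: 0.0751
```

```bash
python3 plan.py .5345 .1987 .085 -.192 .01
```

```text
t 3.4667 p [0.5334 0.1911 0.1205] d [ 0.0011  0.0076 -0.0355] rv [ 0.002 -0.    -0.009] n 3.6291509812665086 F [-0.34  0.46 -0.26] gap 0.07510485300703698
[0.075, -0.0001, -0.0019, 0.0089, 0.0005, -0.0, -0.0021]
[0.075, -0.0001, -0.0019, 0.0089, 0.0005, -0.0, -0.0021]
[0.075, -0.0001, -0.0019, 0.0089, 0.0005, -0.0, -0.0021]
[0.075, -0.0001, -0.0019, 0.0089, 0.0005, -0.0, -0.0021]
```

>>> {"fn": "apply_moves", "kwargs": {"series": [[0.075,0,-0.001,0.006,0,0,0],[0.075,0,-0.001,0.006,0,0,0],[0.075,0,-0.001,0.006,0,0,0],[0.075,0,-0.001,0.006,0,0,0],[0.075,0,-0.001,0.005,0,0,0],[0.075,0,-0.001,0.003,0,0,0],[0.075,0,0,0,0,0,0],[0.075,0,0,0,0,0,0]]}}

```text
time: 4.13
eef_pos: [0.5354, 0.1988, 0.0852]
tcp_rot: [0.995, -0.099, 0.001, 0.001]
ft_force: [0.4, -0.8, -0.1]
finger_gap: 0.0749
```

```bash
python3 plan.py .5345 .1987 .06 -.192 .01
python3 - <<'E'
from h import *
a=snap('top','t2');b=snap('side','s2')
A=cv2.resize(a[130:230,150:250],None,fx=4,fy=4,interpolation=2);B=cv2.resize(b[190:290,160:260],None,fx=4,fy=4,interpolation=2)
cv2.imwrite('pics/m2.png',np.hstack([A,B])[:,:,::-1])
E
```

```text
t 4.1333 p [0.5354 0.1988 0.0852] d [-0.0009 -0.0001 -0.0252] rv [ 0.001 -0.001 -0.007] n 2.5225246377934885 F [ 0.43 -0.76 -0.14] gap 0.07485308358778185
[0.075, -0.0003, 0.0001, 0.0084, 0.0004, -0.0004, -0.0024]
[0.075, -0.0003, 0.0001, 0.0084, 0.0004, -0.0004, -0.0024]
[0.075, -0.0003, 0.0001, 0.0084, 0.0004, -0.0004, -0.0024]
```

View pics/m2.png

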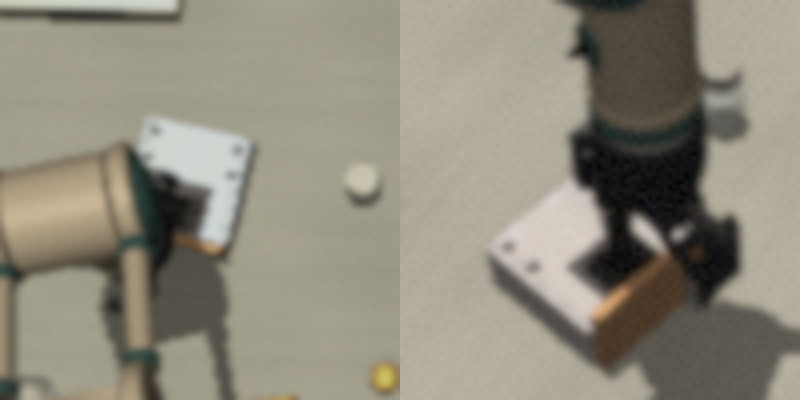

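>>> {"fn": "apply_moves", "kwargs": {"series": [[0.075,0,0,0.004,0,0,0],[0.075,0,0,0.004,0,0,0],[0.075,0,0,0.004,0,0,0],[0.075,0,0,0.003,0,0,0],[0.075,0,0,0.003,0,0,0],[0.075,0,0,0.002,0,0,0],[0.075,0,0,0,0,0,0],[0.075,0,0,0,0,0,0]]}}

```text
time: 4.9
eef_pos: [0.536, 0.1986, 0.0641]
tcp_rot: [0.995, -0.1, 0.001, 0.0]
ft_force: [0.6, -0.1, -0.7]
finger_gap: 0.0748
```

```bash
python3 plan.py .5345 .1987 .06 -.192 .01
python3 - <<'E'
from h import *
b=snap('side','s3')
B=cv2.resize(b[190:290,160:260],None,fx=6,fy=6,interpolation=2)
cv2.imwrite('pics/m3.png',B[:,:,::-1])
E
```

```text
t 4.9 p [0.536  0.1986 0.0641] d [-0.0015  0.0001 -0.0041] rv [ 0.    -0.003 -0.008] n 1 F [ 0.6  -0.13 -0.68] gap 0.07479137995073626
[0.075, -0.0015, 0.0002, 0.0041, 0.0004, -0.003, -0.0077]
```

View pics/m3.png

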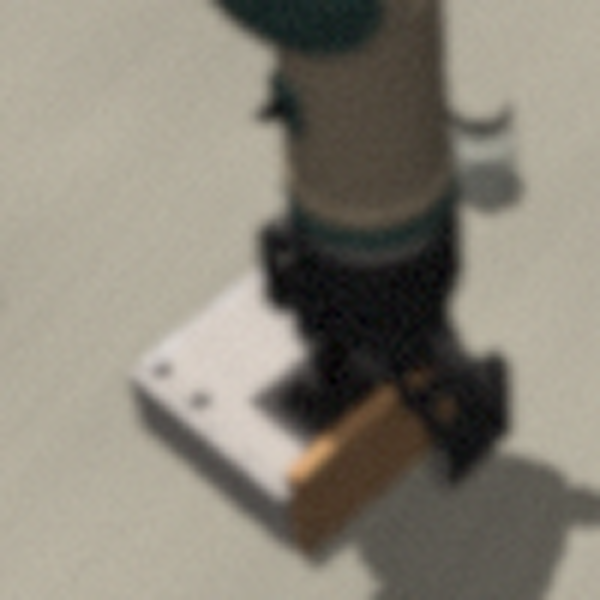

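The rear finger is over the black plate and the front finger is ahead of the board. There is no contact yet. I'll go on down slowly.

>>> {"fn": "apply_moves", "kwargs": {"series": [[0.075,0,0,0.002,0,0,0],[0.075,-0.001,0,0.002,0,0,0],[0.075,0,0,0.002,0,0,0],[0.075,0,0,0.001,0,0,0],[0.075,0,0,0.001,0,0,0],[0.075,0,0,0,0,0,0],[0.075,0,0,0,0,0,0],[0.075,0,0,0,0,0,0]]}}

```text
time: 5.62
eef_pos: [0.5353, 0.1989, 0.0557]
tcp_rot: [0.995, -0.1, 0.002, 0.0]
ft_force: [-0.2, 0.3, 0.6]
finger_gap: 0.075
```

```bash
python3 plan.py .5345 .1987 .06 -.192 .01
python3 - <<'E'
from h import *
b=snap('side','s4')
B=cv2.resize(b[190:290,160:260],None,fx=6,fy=6,interpolation=2)
cv2.imwrite('pics/m4.png',B[:,:,::-1])
E
```

```text
t 5.6167 p [0.5353 0.1989 0.0557] d [-0.0008 -0.0002  0.0043] rv [ 0.    -0.004 -0.008] n 1 F [-0.22  0.27  0.61] gap 0.07500725019371277
[0.075, -0.0007, 0.0004, -0.0043, 0.0, -0.0039, -0.0077]
```

View pics/m4.png

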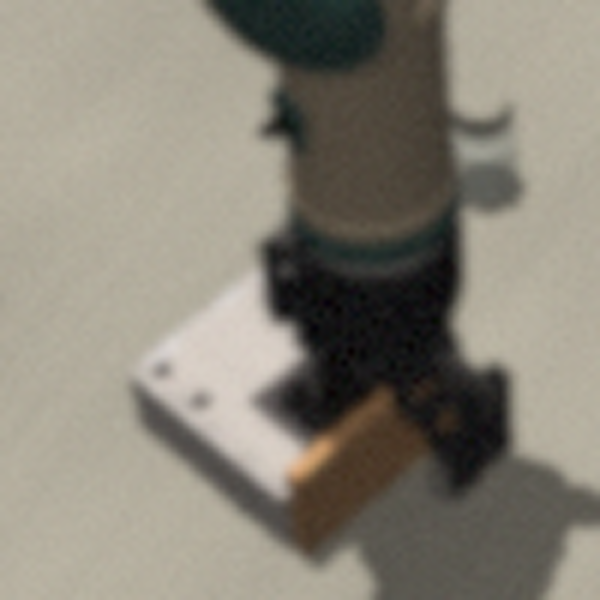

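>>> {"fn": "apply_moves", "kwargs": {"series": [[0.075,-0.001,0,0.002,0,0,0],[0.075,0,0,0.002,0,0,0],[0.075,0,0,0.002,0,0,0],[0.075,0,0,0.001,0,0,0],[0.075,0,0,0,0,0,0],[0.075,0,0,0,0,0,0],[0.075,0,0,0,0,0,0],[0.075,0,0,0,0,0,0]]}}

```text
time: 6.33
eef_pos: [0.5355, 0.199, 0.0503]
tcp_rot: [0.995, -0.1, 0.004, 0.0]
ft_force: [-0.5, -1.4, 3.4]
finger_gap: 0.0753
```

```bash
python3 plan.py .5345 .1987 .06 -.192 .01
python3 - <<'E'
from h import *
b=snap('side','s5')
B=cv2.resize(b[190:290,160:260],None,fx=6,fy=6,interpolation=2)
cv2.imwrite('pics/m5.png',B[:,:,::-1])
E
```

```text
t 6.3333 p [0.5355 0.199  0.0503] d [-0.001  -0.0003  0.0097] rv [-0.001 -0.007 -0.008] n 1 F [-0.52 -1.35  3.41] gap 0.07527413991285059
[0.075, -0.0008, 0.0005, -0.0097, -0.0007, -0.0075, -0.0075]
```

View pics/m5.png

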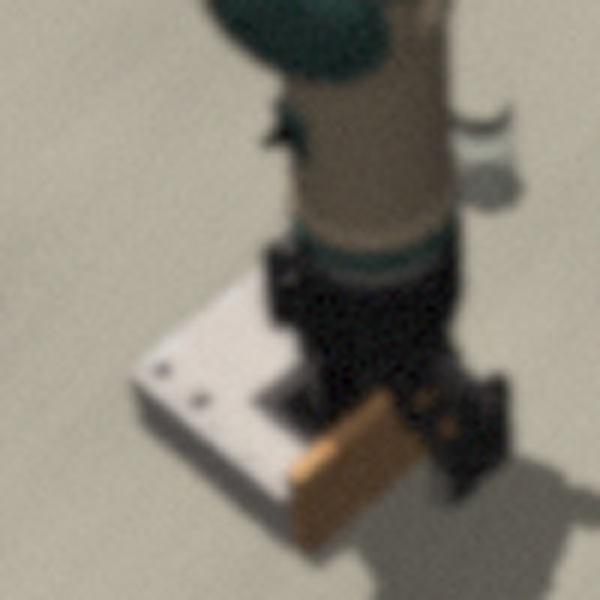

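The fingertip is in contact at 3.4 N and the tray is still in. Pressing a few millimetres more.

>>> {"fn": "apply_moves", "kwargs": {"series": [[0.075,0,0,0.002,0,0,0],[0.075,0,0,0.002,0,0,0],[0.075,0,0,0.001,0,0,0],[0.075,0,0,0.001,0,0,0],[0.075,0,0,0.001,0,0,0],[0.075,0,0,0,0,0,0],[0.075,0,0,0,0,0,0],[0.075,0,0,0,0,0,0]]}}

```text
time: 7.05
eef_pos: [0.5355, 0.199, 0.0449]
tcp_rot: [0.995, -0.1, 0.004, -0.0]
ft_force: [-0.6, -0.5, 3.0]
finger_gap: 0.0744
```

```bash
python3 plan.py .5345 .1987 .06 -.192 .01
python3 - <<'E'
from h import *
b=snap('side','s6')
B=cv2.resize(b[190:290,160:260],None,fx=6,fy=6,interpolation=2)
cv2.imwrite('pics/m6.png',B[:,:,::-1])
E
```

```text
t 7.05 p [0.5355 0.199  0.0449] d [-0.001  -0.0003  0.0151] rv [-0.001 -0.009 -0.007] n 1.5087487110039768 F [-0.56 -0.48  2.99] gap 0.0744151982519126
[0.075, -0.0004, 0.0002, -0.0075, -0.0005, -0.0043, -0.0037]
[0.075, -0.0004, 0.0002, -0.0075, -0.0005, -0.0043, -0.0037]
```

View pics/m6.png

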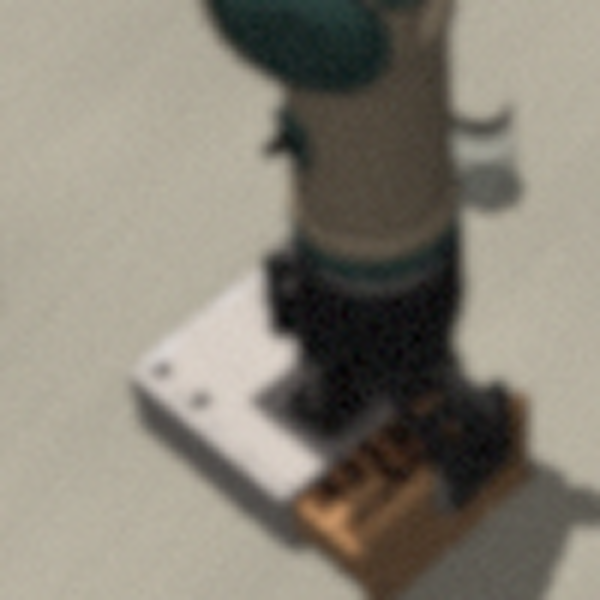

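The tray has popped out. I'll hold to check that it stands still against the front finger.

>>> {"fn": "apply_moves", "kwargs": {"series": [[0.075,0,0,0.001,0,0,0],[0.075,0,0,0,0,0,0],[0.075,0,0,0,0,0,0],[0.075,0,0,0,0,0,0],[0.075,0,0,0,0,0,0],[0.075,0,0,0,0,0,0],[0.075,0,0,0,0,0,0],[0.075,0,0,0,0,0,0]]}}

```text
time: 7.77
eef_pos: [0.5354, 0.1991, 0.0443]
tcp_rot: [0.995, -0.1, 0.004, -0.0]
ft_force: [-2.1, -0.8, 5.0]
finger_gap: 0.0748
```

```bash
cat > look.py <<'E'
import sys
from h import *
n=sys.argv[1]
b=snap('side','s'+n);a=snap('top','t'+n)
s=ctrl.observe();print(s['time'],s['eef_pos'].round(4),s['ft_force'].round(2),s['wrist_torque'].round(3),s['finger_gap'])
A=cv2.resize(a[130:230,150:250],None,fx=4,fy=4,interpolation=2);B=cv2.resize(b[190:290,160:260],None,fx=4,fy=4,interpolation=2)
cv2.imwrite(f'pics/m{n}.png',np.hstack([A,B])[:,:,::-1])
for c in('side','top'):
    for k in imaging.place_of(c,'wide_board')[:2]:
        w=ray(c,k['xy'],.07); d=w[:2]-[.6086,.1843]; print(c,k,w.round(3),'travel',-(d@[np.cos(.195),-np.sin(.195)])-.065)
E
python3 look.py 7
```

```text
7.8667 [0.5354 0.1991 0.0443] [-2.28 -1.3   4.44] [-0.167  0.006 -0.08 ] 0.07516094218312948
side {'xy': [231.5, 267.0], 'p': 0.89} [0.507 0.209 0.07 ] travel 0.039830606383339504
side {'xy': [239.3, 219.3], 'p': 0.44} [0.583 0.052 0.07 ] travel -0.06522441490329545
top {'xy': [188.4, 198.1], 'p': 0.63} [0.512 0.206 0.07 ] travel 0.03419994685947439
```

View pics/m7.png

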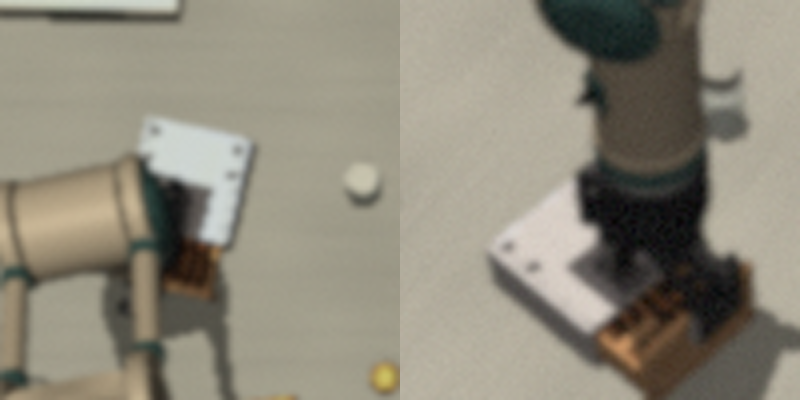

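The tray pushes the front finger with about 2.3 N and the plate pushes up with about 4.5 N. One more hold to confirm it stands still.

>>> {"fn": "apply_moves", "kwargs": {"series": [[0.075,0,0,0,0,0,0],[0.075,0,0,0,0,0,0],[0.075,0,0,0,0,0,0],[0.075,0,0,0,0,0,0],[0.075,0,0,0,0,0,0],[0.075,0,0,0,0,0,0],[0.075,0,0,0,0,0,0],[0.075,0,0,0,0,0,0]]}}

```text
time: 8.63
eef_pos: [0.5354, 0.1991, 0.0443]
tcp_rot: [0.995, -0.1, 0.004, 0.0]
ft_force: [-2.0, -0.1, 5.2]
finger_gap: 0.0751
```

```bash
python3 look.py 8
python3 - <<'E'
import cv2,numpy as np
a,b=[cv2.imread(f'pics/s{i}.png').astype(float) for i in(7,8)]
d=cv2.GaussianBlur(np.abs(a-b).mean(2),(0,0),1.5);print(d[190:290,160:260].max(),d.max())
E
```

```text
8.7333 [0.5354 0.199  0.0443] [-2.38 -0.25  5.39] [-0.187 -0.022 -0.079] 0.075024598267663
side {'xy': [207.9, 259.5], 'p': 0.65} [0.577 0.222 0.07 ] travel -0.02707822524005668
side {'xy': [235.8, 270.5], 'p': 0.6} [0.49  0.213 0.07 ] travel 0.05679464874738356
top {'xy': [187.0, 199.9], 'p': 0.7} [0.505 0.211 0.07 ] travel 0.04237413725235818
5.84330648949448 7.012941832565814
```

View pics/s8.png

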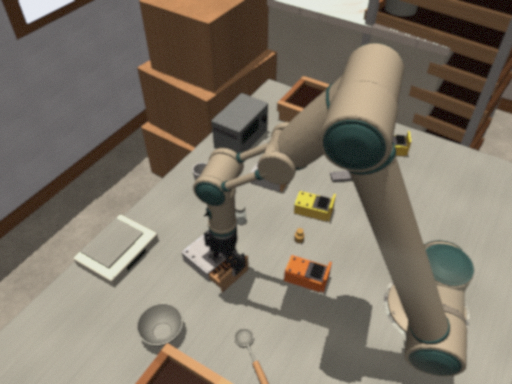

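```bash
python3 -c "
from station import job_done;print(job_done())"
```

```text
the job is handed in; nothing more can be done
None
```

The wide dock's tray is partly out and standing still, and I handed the job in at about 8.7 s. The rear fingertip is holding the ejector plate down, and the front finger is against the tray's front board.

- **How it was done:** I fitted the wide dock's pose from both cameras. I then lined the jaws up with the dock's axis, fixed the opening at 75 mm, and pressed the plate down in small steps until the tray popped out onto the waiting finger.
- **Hold:** over the last 0.9 s the tool pose and the 75 mm opening stayed constant. The side pictures from before and after differed only by what looks like noise.
- **Forces:** the plate pushes up with about 5 N, which fits the ejector being about fully down. The tray pushes on the front finger with about 2 N. Nothing was gripped.
- **Tray travel:** the finger position implies about 48 mm out of 95 mm. The network estimates did not agree well with each other. The plausible ones ranged from 34 to 57 mm, and two were clearly false detections, but all plausible values are partly out.
- **Other things on the table:** the look-alikes and the bystanders I could see in the last picture looked undisturbed. The narrow dock and the cup were largely hidden by the arm in that picture. I did not check those two separately, but the arm only came down low at the wide dock.

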